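# Set the spring-loaded stand leg to its length mark and hold its cam lever shut

## Robot

A 6-joint arm with a two-finger parallel gripper is mounted at the origin on a cart in front of the work surface, level with it; the furniture and walls round the work are solid. World frame = base frame: x ahead of the robot, y to its left, z up, the work surface at z = 0. Lengths are in mm, angles in rad, forces in N, time in s.
With the tool pointing down it reaches from about 275 to 1000 mm from the base axis. Payload 8.4 kg.
Tool frame: the origin (TCP) lies on the centre line of the jaws, within the pads' length; the fingertips stand 17 mm ahead of it and the grasp point (between the pads) lies 2 mm behind it; z points along the fingers, y is the line along which they close (so a half turn about z gives the same grasp; the last joint's range is limited). The gripper opens to 85 mm and grips with 20 to 120 N. Pads are 22 mm wide; open, the fingers measure 114 mm over their backs; the gripper's body (76 mm by 85 mm) begins 54 mm behind the grasp point. The pads swing forward as they close: fully open they stand 13 mm farther back than shut.
Start: joints at [-1.229, 0.353, 1.633, -0, 1.155, -0.002], TCP at [210.666, -588.428, 248.281] pointing down, gripper open.
Joint ranges: [-2.63, 2.63], [-0.92, 2.1], [0.06, 2.66], [-1.3, 4.44], [0, 2.69], [-3.02, 3.02]. Speed limits (rad/s): [2.22, 2.22, 2.79, 3.14, 3.14, 3.14].

## Interface

Orientations are given as [roll, pitch, yaw] about the fixed x, y, z axes, in that order (R = Rz(yaw) Ry(pitch) Rx(roll)).
In Python, from rig import r, eyes gives the robot as it stands. The module is installed in compiled form; this text tells all that it offers.
- The arm moves only by the shell command python3 -m inch 'ROWS' [FORCE]. ROWS is JSON, a list of rows, each a list of 7 numbers: the shift along the tool's x, y, z in m, then the turn, a rotation vector about the tool's x, y, z in degrees, then the closure, from -1 (fully open) to 1 (shut). In form: [[x, y, z, rx, ry, rz, gripper], ...]. A call has 1 to 8 rows; each row shifts and turns the commanded pose from where the row before left it, along the tool's axes as they then stand; what a row does not reach is not made up. A row lasts 1/10 s, in which the tool goes at most 50 mm and 8.59 degrees, less where a joint would pass 70% of its speed; a pose out of reach is approached as far as the arm can. A call with a gripper value outside its range is refused whole. The fingers move at their own pace and stop on an object; FORCE is the grip in N (left out, the last holds). Time passes only in rows, so rows that do not move let the fingers close. It gives the time, the measured TCP pose, the force, the opening and the grip force at its end, in the units of the state.
- r.sense(): the state, without advancing time (a new reading comes with each control period).
- eyes.grab_frame(name): name is "scene" or "side" or "wrist"; returns a dict with "img" (480x640x3 uint8, blue, green, red), "fx", "fy", "cx", "cy" (pixels), "R" (3x3) and "t" (3): a world point X has camera coordinates R X + t; the wrist camera has in their place "hand_eye" (4x4, takes a point from camera to tool coordinates, whose origin is the TCP and whose axes are the flange's). Camera axes: x right, y down, z forward; pixel columns grow to the right and rows downward; lengths in mm; the calibration is good to about 2 mm. The wrist camera is an equidistant fisheye: a pixel r from the principal point sees the ray r / f radians off the axis. A picture is of the moment at which its call begins: read the wrist's pose just before it. There is no depth.
- r.sign_off(): hands the job in; it is judged then, once.
The state is a dict: "clock": time; "qpos": joint angles; "qvel": joint speeds; "joint_efforts": joint torques, N m; "eef_pos": TCP position; "tcp_rot": TCP orientation; "contact_force": force on the tool from outside, world axes, zero at the start; "wrist_torque": the same for the moment, N m; "opening": opening from 0.0 (shut) to 1.0 (fully open); "grasp_force": force on a finger pad.
Only numpy, scipy, OpenCV 4.12 (cv2) and the standard library are available. Lean on these libraries where they do the work, as an engineer would, in place of code of your own. Each camera call takes 0.05 s, during which the arm holds its last target. There are 200 camera calls.

## Task

The sliding leg of a small instrument stand lies in a grey saddle on the worktop. With the fingers against its cross foot, draw the leg out against its spring until the white index pointer is over the red mark, leaving the orange cam lever open; then, holding the leg there, squeeze the lever flat against its collar. Finish while still holding: the leg at the mark, one finger pressing the lever shut and the other pressing the black grip pad on the opposite side of the collar; do not let go, and do not disturb the red mark, the mug, the spice jar or the marker pen.

Things in the scene. Friction and masses are not known exactly. Their poses are not given: they have to be found in the camera images.
- saddle: Grey board 330 x 112 x 12 mm, fixed; origin on the worktop, board x -195 to +135, y +-56 mm. +x: the way the leg draws out (roughly to the robot's right), +y away from the robot. Black posts (34 wide, 70 high) at x -175, -105 carry the outer tube (axis 55 high, ends at x -83). 8 mm guide rod, 30 high, runs to an end block at x 122 (34 wide, 42 high). White scale strip at y -40 on the board.
- leg (a joint): How far the leg is drawn out, m: 0 = in (start) to 0.10 = stop, along saddle +x. Its spring draws it back in with about 2 N at 0 and 4.5 N at 0.10, also when the lever is shut: let go and it runs back.
- foot_face (a point): Middle of the inner face of the cross foot at the leg's end, on the leg axis, 55 mm above the worktop; axes as saddle. Foot: black rubber bar, metal inner face, x 0 to 14, y +-50, z +-18 mm. Two fingers pointing down astride the collar, 80 to 90 mm apart, can push this face to +x. Black collar: x -58 to -2, y +-10, z +-13; lever, pad on its sides. Beside it fingertips may go 25 mm below the axis.
- index (a point): Tip of the white pointer (3 mm wide) that rides on the leg, at x = -45, y = -45 mm, z = -31.5 mm from foot_face; passes above the red mark.
- mark (a point): Middle of the top of the red mark, a clip 12 mm long along x, 24 mm wide, 5 mm thick, on the scale strip (saddle y = -40 mm); axes as the saddle's. The index is at the mark when its x offset along saddle x is zero; within 6 mm it is over the red.
- mark_clip (a joint): Place of the red mark along the scale, 0 to 0.045 m; the index is over it when joint leg = 0.040 + this value. It sits stiffly (4 N) and is to be left where it is.
- cam_lever: Orange cam lever. Origin on its vertical pin, at x -46, y +14.5 mm from foot_face; its own +x runs along its arm (43 mm long, 6 thick, 24 high) toward the foot. Shut (0 rad): x parallel to saddle x, outer face at y +17.5 of foot_face. Opens sideways to saddle +y, up to 0.5 rad (starts 0.42 to 0.5), tip then out to y +38. Stays where it is left; about 1 N at the tip turns it.
- grip_pad: Black ribbed rubber pad on the other (-y) side of the collar, 34 x 7 x 24 mm, yields 1.5 mm under 5 N; origin in its middle at x -20, y -13.5 mm from foot_face, outer face at y -17. Across shut lever and pad: 34.5 mm, the grip.
- mug: White mug, 92 x 127 x 95 mm, standing beyond the saddle; origin under its middle. Bystander.
- jar_a: Spice jar with yellow cap, 45 mm across, 100 mm high, standing beyond the saddle; origin under its middle. Bystander.
- marker: White marker pen with red cap, 135 mm long, 16 mm thick, lying to the left of the saddle. Bystander.

How it is judged (in metres and radians):
On the way, in this order (a step that is already met when the one before it is completed fails the run):
1. the leg is drawn out to the red mark (index within 6 mm of its middle) with the cam lever still open (over 0.25 rad) (x of index in the frame of mark between -0.006 and 0.006 m and angle between the x axis of cam_lever and the x axis of saddle, either way round above 0.25 rad), for 0.2 s.
2. the cam lever is shut (under 0.08 rad) with the leg at the mark (x of index in the frame of mark between -0.006 and 0.006 m and angle between the x axis of cam_lever and the x axis of saddle, either way round below 0.08 rad), for 0.2 s.
At the end, for the whole second after the job is handed in: The index is within 6 mm of the middle of the red mark along the scale and still (under 10 mm/s), the cam lever is shut (under 0.08 rad), and the fingers squeeze the cam lever and grip pad with over 2 N each (all of step 2 and contact force between the fingers and cam_lever above 2 N and contact force between the fingers and grip_pad above 2 N and velocity of joint leg between -0.01 and 0.01 m/s); the arm keeps its last pose, push and grip.
It fails at once if the cam lever is turned past half shut (under 0.25 rad) while the index is over 9 mm from the mark (angle between the x axis of cam_lever and the x axis of saddle, either way round below 0.25 rad and not (x of index in the frame of mark between -0.009 and 0.009 m)).
It fails at once if the red mark is shifted by over 5 mm (distance of mark from where it was at the start of the episode above 0.005 m).
It fails at once if the mug is moved by over 20 mm (distance of mug from where it was at the start of the episode above 0.02 m).
It fails at once if the spice jar is moved by over 20 mm (distance of jar_a from where it was at the start of the episode above 0.02 m).
It fails at once if the marker pen is moved by over 20 mm (distance of marker from where it was at the start of the episode above 0.02 m).
It also fails if it takes over 35 s, if anything falls off the work surface, if the arm or the gripper's body presses on something with over 40 N, if the wrist force passes 120 N, or if a joint passes its speed limit or range.

## Working session

There is one attempt and no reset: what is moved stays moved. The work goes in short steps, Python scripts to look and compute and a shell command to move; the robot and the scene stay as the last step left them, time stands still between calls to the robot, and variables do not carry over. Pictures are saved under pics/ and viewed, at most 10 in all, crops included, and the job is handed in when it is done.

```bash
mkdir -p pics; python3 - <<'E'
from rig import r, eyes
import cv2,pickle
s=r.sense();print({k:s[k] for k in('clock','eef_pos','tcp_rot','opening','contact_force')})
d={}
for n in("scene","side","wrist"):
    f=eyes.grab_frame(n);d[n]=f;cv2.imwrite(f"pics/{n}0.png",f["img"])
d['state']=s
pickle.dump(d,open("f0.pkl","wb"))
for n in d:
    if n!='state':print(n,{k:v for k,v in d[n].items() if k!="img"})
E
```

```text
{'clock': 0.0, 'eef_pos': array([ 210.53375992, -587.96908864,  247.53128303]), 'tcp_rot': array([-3.14014893e+00, -7.83487196e-06,  3.43872167e-01]), 'opening': 0.9963615235324406, 'contact_force': array([0.04392886, 0.53840061, 0.7420114 ])}
scene {'fx': 465.0563711290843, 'fy': 465.0563711290843, 'cx': 319.6228283206819, 'cy': 232.2142423295377, 'R': array([[-0.6562424 , -0.75430853, -0.01909339],
       [-0.45547353,  0.41617875, -0.78698101],
       [ 0.60157275, -0.50775377, -0.61668172]]), 't': array([536.15584327, 231.36039493, 701.78020871])}
side {'fx': 466.98220949446494, 'fy': 466.98220949446494, 'cx': 323.1481379076674, 'cy': 244.39951494690172, 'R': array([[-0.9555715 , -0.29473785, -0.00356586],
       [-0.15912731,  0.52601536, -0.83545577],
       [ 0.24811613, -0.7977703 , -0.54954612]]), 't': array([586.365041  ,  13.95483729, 944.54781694])}
wrist {'fx': 371.64829954431775, 'fy': 371.64829954431775, 'cx': 322.7611850056914, 'cy': 236.87620845472284, 'hand_eye': array([[ 1.74665774e-03, -9.47254510e-01, -3.20477524e-01,
         8.31429687e+01],
       [ 9.99998390e-01,  1.52267658e-03,  9.49497669e-04,
        -1.10621718e+00],
       [-4.11432328e-04, -3.20478666e-01,  9.47255644e-01,
        -1.24488047e+02],
       [ 0.00000000e+00,  0.00000000e+00,  0.00000000e+00,
         1.00000000e+00]])}
```

View pics/scene0.png

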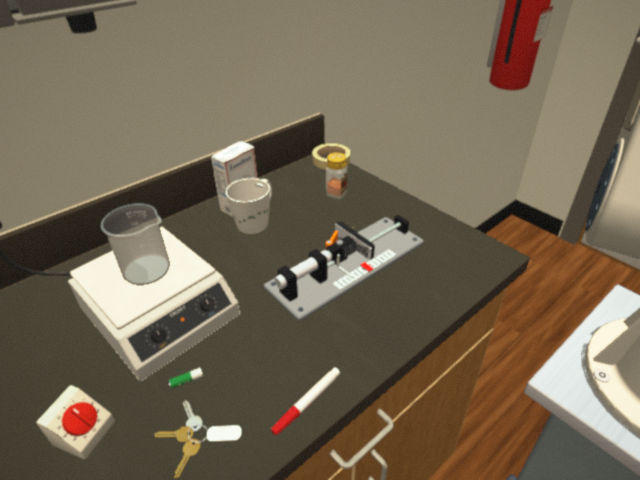

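View pics/side0.png

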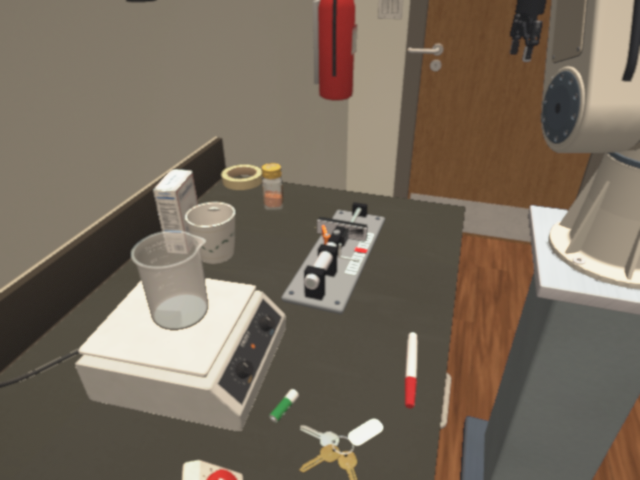

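View pics/wrist0.png

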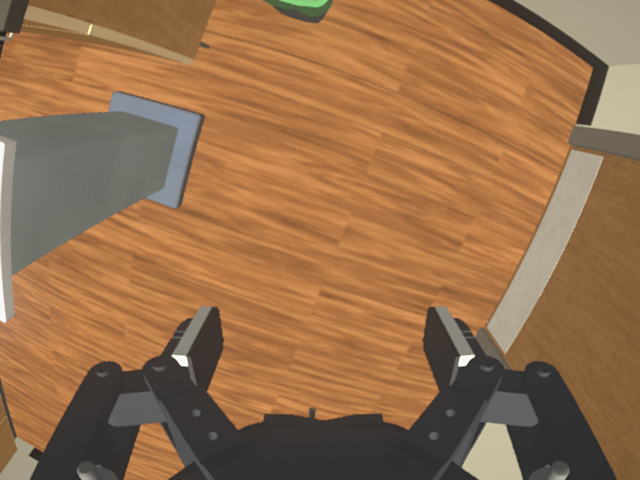

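The overview pictures show the saddle. In scene, its corners are near (266,284), (300,316), (423,240) and (385,218), and the red mark is near (367,266). In side, the corners are near (288,295), (342,305), (384,213) and (340,210), and the mark is near (361,250). The wrist camera sees only the floor.

```bash
cat > h.py <<'E'
import numpy as np,cv2,pickle
from scipy.optimize import least_squares
from scipy.spatial.transform import Rotation as Ro
def proj(f,X):
    c=np.atleast_2d(X)@f['R'].T+f['t'];return np.c_[f['fx']*c[:,0]/c[:,2]+f['cx'],f['fy']*c[:,1]/c[:,2]+f['cy']]
def ray(f,u):
    d=f['R'].T@np.array([(u[0]-f['cx'])/f['fx'],(u[1]-f['cy'])/f['fy'],1]);return -f['R'].T@f['t'],d/np.linalg.norm(d)
def tri(rs):
    A=[np.eye(3)-np.outer(d,d) for o,d in rs];return np.linalg.solve(sum(A),sum(a@o for a,(o,d) in zip(A,rs)))
def S2W(p,X):
    c,s=np.cos(p[2]),np.sin(p[2]);X=np.atleast_2d(X).astype(float);return np.c_[p[0]+c*X[:,0]-s*X[:,1],p[1]+s*X[:,0]+c*X[:,1],X[:,2]]
def W2S(p,X):
    c,s=np.cos(p[2]),np.sin(p[2]);X=np.atleast_2d(X)-[p[0],p[1],0];return np.c_[c*X[:,0]+s*X[:,1],-s*X[:,0]+c*X[:,1],X[:,2]]
E
cat > a.py <<'E'
from h import *
d=pickle.load(open('f0.pkl','rb'))
def hsv(f,lo,hi,box):
    m=cv2.inRange(cv2.cvtColor(f['img'],cv2.COLOR_BGR2HSV),lo,hi);k=np.zeros_like(m);x0,y0,x1,y1=box;k[y0:y1,x0:x1]=m[y0:y1,x0:x1]
    y,x=np.nonzero(k);return (x.mean(),y.mean()),len(x)
C=[(135,56,12),(135,-56,12),(-195,-56,12),(-195,56,12)]
U={'scene':[(385,218),(423,240),(300,316),(266,284)],'side':[(340,210),(384,213),(342,305),(288,295)]}
for n in U: # refine none
    pass
f=lambda p:np.concatenate([(proj(d[n],S2W(p[:3],np.array(C)+[0,0,p[3]]))-U[n]).ravel() for n in U])
o=least_squares(f,[600,-200,-1.5,0]);p=o.x;print(p,o.fun.reshape(-1,2).round(1).tolist())
for nm,lo,hi,b in [('red',(0,150,80),(5,255,255),{'scene':(340,250,390,280),'side':(345,240,375,258)}),('orange',(6,150,100),(18,255,255),{'scene':(320,225,350,255),'side':(315,218,340,250)})]:
    c={n:hsv(d[n],lo,hi,b[n]) for n in b};X=tri([ray(d[n],c[n][0]) for n in b]);print(nm,c,X,W2S(p,X))
for n,b in (('scene',(250,200,440,330)),('side',(280,190,400,320))):
    im=d[n]['img'][b[1]:b[3],b[0]:b[2]];cv2.imwrite(f'pics/{n}_c.png',cv2.resize(im,None,fx=4,fy=4,interpolation=cv2.INTER_CUBIC))
a,b=[cv2.imread(f'pics/{n}_c.png') for n in('scene','side')]
E
python3 a.py
```

```text
[523.56845385 145.40538191  -1.58737641   1.80610738] [[1.9, -3.1], [3.3, -1.4], [1.9, 2.0], [-1.1, -0.4], [-3.0, -2.4], [1.1, 2.0], [2.6, 3.4], [-5.5, 0.2]]
red {'scene': ((np.float64(366.1020408163265), np.float64(266.46938775510205)), 49), 'side': ((np.float64(360.5), np.float64(250.0)), 28)} [484.45959598 170.15819728  19.03616641] [[-24.10101486 -39.51386738  19.03616641]]
orange {'scene': ((np.float64(332.17171717171715), np.float64(238.65656565656565)), 99), 'side': ((np.float64(324.9298245614035), np.float64(233.94736842105263)), 57)} [549.21749322 199.20517464  63.36114158] [[-54.21764181  24.75354995  63.36114158]]
```

View pics/scene_c.png

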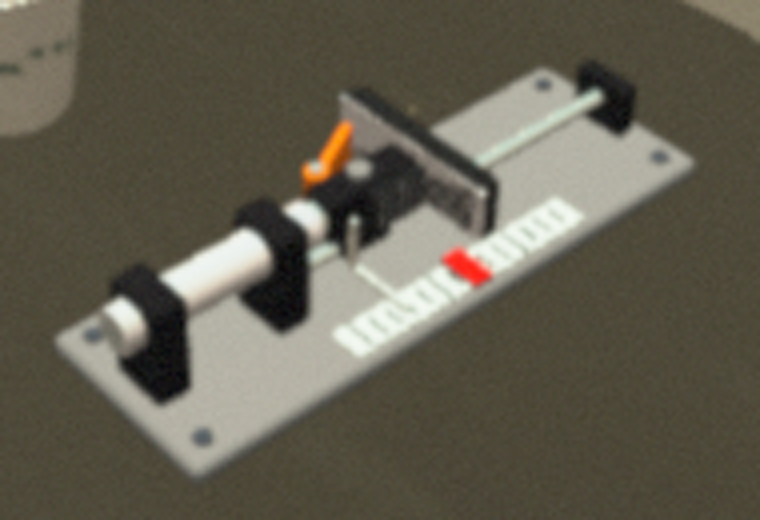

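The close-up shows the open orange lever (crop 330,155), the foot's metal face (410,160), the pointer tip (405,300) and the red mark (467,266). I'll turn and move above the saddle for wrist views.

```bash
python3 -m inch '[[0,0,0,0,0,-8.5,-1],[0,0,0,0,0,-8.5,-1],[0,0,0,0,0,-8.5,-1],[0,0,0,0,0,-8.5,-1],[0,0,0,0,0,-8.5,-1],[0,0,0,0,0,-8.5,-1],[0,0,0,0,0,-8.5,-1],[0,0,0,0,0,-8.5,-1]]' 60; python3 -m inch '[[0.045,0.018,0,0,0,0,-1],[0.045,0.018,0,0,0,0,-1],[0.045,0.018,0,0,0,0,-1],[0.045,0.018,0,0,0,0,-1],[0.045,0.018,0,0,0,0,-1],[0.045,0.018,0,0,0,0,-1],[0.045,0.018,0,0,0,0,-1],[0.045,0.018,0,0,0,0,-1]]'; python3 -m inch '[[0.045,0.018,0,0,0,0,-1],[0.045,0.018,0,0,0,0,-1],[0.045,0.018,0,0,0,0,-1],[0.045,0.018,0,0,0,0,-1],[0.045,0.018,0,0,0,0,-1],[0.045,0.018,0,0,0,0,-1],[0.045,0.018,0,0,0,0,-1],[0,0,0,0,0,0,-1]]'
```

```text
clock: 0.95
eef_pos: [210.6, -588.2, 247.9]
tcp_rot: [-3.141, -0.001, 1.537]
contact_force: [0.4, 0.3, -0.1]
opening: 1.002
grasp_force: 0.0
clock: 1.75
eef_pos: [369.3, -232.7, 248.3]
tcp_rot: [3.141, 0.0, 1.53]
contact_force: [0.1, -0.3, -0.4]
opening: 1.001
grasp_force: 0.0
clock: 2.55
eef_pos: [509.5, 79.9, 248.3]
tcp_rot: [3.14, -0.002, 1.535]
contact_force: [-0.2, -0.2, 1.3]
opening: 1.0
grasp_force: 0.0
```

```bash
cat > g.py <<'E'
from rig import r,eyes
import pickle,sys,cv2
s=r.sense();f=eyes.grab_frame('wrist');f['s']=s;pickle.dump(f,open(sys.argv[1]+'.pkl','wb'));cv2.imwrite(f'pics/{sys.argv[1]}.png',f['img']);print(s['eef_pos'],s['tcp_rot'])
E
python3 g.py w1; python3 -m inch '[[0.035,0.007,0,0,0,0,-1],[0.035,0.007,0,0,0,0,-1],[0.03,0,0,0,0,0,-1],[0,0,0,0,0,0,-1],[0,0,0,0,0,0,-1]]'; python3 g.py w2
python3 -c "
import cv2
for n in('w1','w2'):
    im=cv2.imread(f'pics/{n}.png');cv2.imwrite(f'pics/{n}v.png',cv2.resize(im,(800,600),interpolation=cv2.INTER_CUBIC))"
```

```text
[509.50962249  79.86805766 248.29810845] [ 3.14013100e+00 -1.71502726e-03  1.53464915e+00]
clock: 3.1
eef_pos: [525.1, 173.8, 248.0]
tcp_rot: [-3.141, 0.001, 1.531]
contact_force: [0.4, 0.1, -0.4]
opening: 1.001
grasp_force: 0.0
[525.05117433 173.7706759  247.96654533] [-3.14069076e+00  8.73050917e-04  1.53128386e+00]
```

View pics/w1v.png

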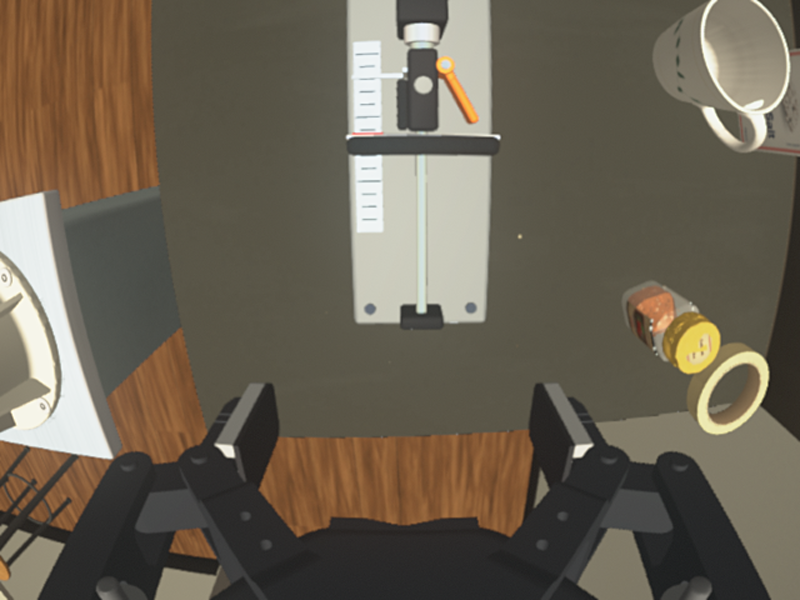

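View pics/w2v.png

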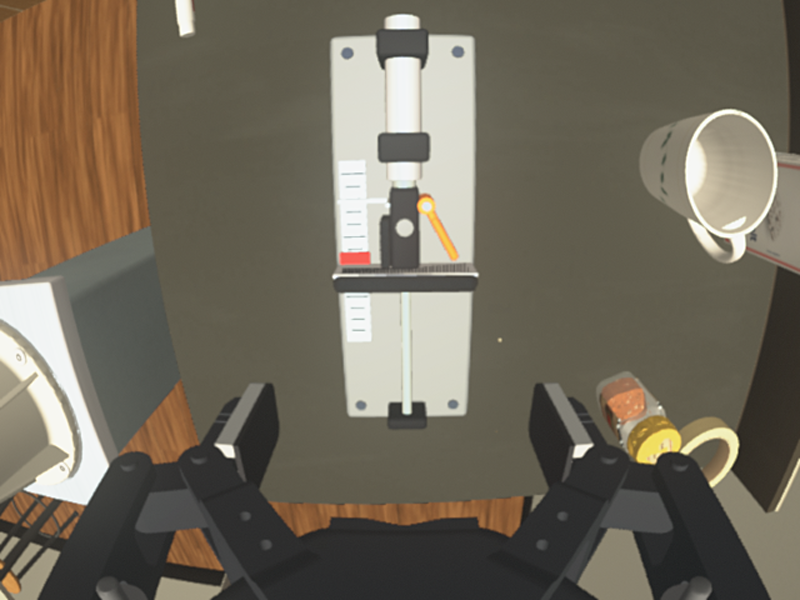

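w1 shows the board's far end: corners near (355,323) and (486,321) in the 800 px view, foot edge at y≈136, pointer at y≈76. w2 shows the whole board: corners (333,38), (473,37), (469,415) and (349,417), red mark (355,258), pointer (375,202), foot's inner edge y≈268.

```bash
cat >> h.py <<'E'
def wray(f,u):
    q=(np.array(u)-[f['cx'],f['cy']])/f['fx'];a=np.linalg.norm(q);d=np.r_[np.sin(a)*q/a,np.cos(a)]
    H=f['hand_eye'];R=Ro.from_euler('xyz',f['s']['tcp_rot']).as_matrix()
    return R@H[:3,3]+f['s']['eef_pos'],R@H[:3,:3]@d
def atz(ray,z):
    o,d=ray;return o+d*(z-o[2])/d[2]
E
cat > b.py <<'E'
from h import *
w1,w2=[pickle.load(open(n+'.pkl','rb')) for n in('w1','w2')]
P=[(w2,333,38,-195,-56),(w2,473,37,-195,56),(w2,469,415,135,56),(w2,349,417,135,-56),(w1,356,323,135,-56),(w1,486,321,135,56)]
f=lambda p:np.concatenate([(W2S(p,atz(wray(w,(u/1.25,v/1.25)),p[3]))[0,:2]-[x,y]) for w,u,v,x,y in P])
o=least_squares(f,[520,145,-1.58,12]);p=o.x;print(p,o.fun.reshape(-1,2).round(1).tolist())
T=lambda a,b:W2S(p,tri([wray(w1,np.array(a)/1.25),wray(w2,np.array(b)/1.25)]))[0].round(1)
print('footL',T((347,137),(334,268)),'footR',T((499,136),(477,268)),'pin',T((446,65),(427,205)),'tip',T((475,121),(456,258)),'knob',T((422.5,85),(404,227.5)))
print('index',T((354,76),(338,202)))
Z=lambda w,u,v,z:W2S(p,atz(wray(w,(u/1.25,v/1.25)),z))[0].round(1)
print('mark@18',Z(w2,355,258,18),'idx@23.5',Z(w2,338,202,23.5),Z(w1,354,76,23.5),'pin67',Z(w2,427,205,67),Z(w1,446,65,67),'tip67',Z(w2,456,258,67),Z(w1,475,121,67),'foot73',Z(w2,405,268,73),Z(w1,422,137,73))
m=cv2.inRange(cv2.cvtColor(w2['img'],cv2.COLOR_BGR2HSV),(0,150,120),(6,255,255));m[:150]=0;m[230:]=0;m[:,:250]=0;m[:,310:]=0
y,x=np.nonzero(m);print('redpx',x.min(),x.max(),y.min(),y.max());b=[Z(w2,1.25*x.mean(),1.25*v,18)[0] for v in(y.min()-.5,y.max()+.5)];print(b)
E
python3 b.py
```

```text
[526.94289507 149.63776236  -1.59357557   5.86723101] [[-0.4, 1.8], [0.5, -1.8], [0.9, 1.2], [1.2, 0.0], [-1.0, -0.3], [-1.2, -0.8]]
footL [-20.1 -53.   47.8] footR [-20.5  50.5  55.1] pin [-67.1  14.   65. ] tip [-29.9  33.7  62.1] knob [-52.9  -1.5  69.3]
index [-66.  -49.8  29.4]
mark@18 [-19.8 -40.5  18. ] idx@23.5 [-65.3 -51.1  23.5] [-66.8 -49.8  23.5] pin67 [-67.4  14.   67. ] [-66.8  13.8  67. ] tip67 [-31.   33.6  67. ] [-29.7  32.4  67. ] foot73 [-26.   -1.2  73. ] [-18.6  -2.4  73. ]
redpx 273 295 202 210
[np.float64(-24.8), np.float64(-15.6)]
```

```bash
python3 -m inch '[[0,0,0,0,0,-1,-1],[0.0129,0.0017,0.04,0,0,0,-1],[0,0,0.04,0,0,0,-1],[0,0,0.04,0,0,0,-1],[0,0,0.028,0,0,0,-1],[0,0,0,0,0,0,-1],[0,0,0,0,0,0,-1]]'; python3 g.py w3; python3 -c "
import cv2
im=cv2.imread('pics/w3.png');cv2.imwrite('pics/w3v.png',cv2.resize(im,(800,600),interpolation=cv2.INTER_CUBIC))"
```

```text
clock: 3.85
eef_pos: [527.7, 186.6, 100.7]
tcp_rot: [-3.141, 0.0, 1.548]
contact_force: [1.4, 0.3, -0.2]
opening: 1.003
grasp_force: 0.0
[527.73377795 186.64120774 100.74520776] [-3.14106489e+00  2.78929451e-04  1.54750682e+00]
```

View pics/w3v.png

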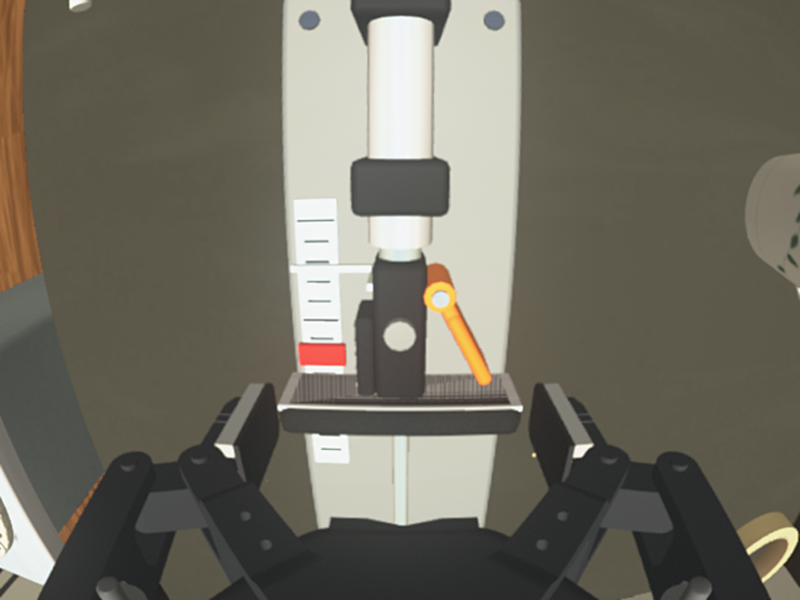

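w3 shows the mark clear at (323,354), the pointer line at y≈268, the foot's inner top edge from (280,405) to (521,407), the lever pin (440,298) and its tip (487,381). The pads are about symmetric about x=402.

```bash
cat > c.py <<'E'
from h import *
w=pickle.load(open('w3.pkl','rb'));R=Ro.from_euler('xyz',w['s']['tcp_rot']).as_matrix()
def Z(n,u,v,z):
    X=R.T@(atz(wray(w,(u/1.25,v/1.25)),z)-w['s']['eef_pos']);print(n,'saddle-axes from TCP: x %.1f y %.1f'%(-X[0],X[1]))
for a in [('foot top L',280,405,73),('foot top R',521,407,73),('foot bot L',302,374,37),('foot bot R',503,374,37),('pin',440,298,67),('tip',487,381,67),('idx',292,268,23.5),('idxb',365,268,23.5),('mark',323,354,18),('mark lo',323,343.5,18),('mark hi',323,365.5,18),('tubeL',369,180,55),('tubeR',433,180,55),('boardL',284,100,12),('boardR',519,100,12),('knob',400,336,69),('block',400,520,30)]:Z(*a)
E
python3 c.py
```

```text
foot top L saddle-axes from TCP: x 13.1 y -48.3
foot top R saddle-axes from TCP: x 13.8 y 46.6
foot bot L saddle-axes from TCP: x 18.4 y -47.0
foot bot R saddle-axes from TCP: x 18.2 y 46.7
pin saddle-axes from TCP: x -29.5 y 13.4
tip saddle-axes from TCP: x 4.9 y 33.1
idx saddle-axes from TCP: x -29.0 y -50.8
idxb saddle-axes from TCP: x -28.8 y -17.1
mark saddle-axes from TCP: x 17.0 y -39.9
mark lo saddle-axes from TCP: x 11.2 y -39.5
mark hi saddle-axes from TCP: x 23.5 y -40.3
tubeL saddle-axes from TCP: x -70.8 y -12.4
tubeR saddle-axes from TCP: x -70.8 y 10.9
boardL saddle-axes from TCP: x -106.1 y -54.4
boardR saddle-axes from TCP: x -106.2 y 52.9
knob saddle-axes from TCP: x -15.4 y -1.0
block saddle-axes from TCP: x 120.8 y -1.5
```

Foot face is 16.3 mm ahead of the TCP, the pointer is 46 mm short of the mark, and the lateral offset is -0.8 mm. Next I descend beside the collar, then draw most of the way.

```bash
python3 -m inch '[[0,-0.0008,0.02,0,0,0,-1],[0,0,0.015,0,0,0,-1],[0,0,0.015,0,0,0,-1],[0,0,0,0,0,0,-1],[0,0,0,0,0,0,-1]]'; python3 -m inch '[[-0.004,0,0,0,0,0,-1],[-0.008,0,0,0,0,0,-1],[-0.008,0,0,0,0,0,-1],[-0.008,0,0,0,0,0,-1],[-0.008,0,0,0,0,0,-1],[-0.008,0,0,0,0,0,-1],[0,0,0,0,0,0,-1],[0,0,0,0,0,0,-1]]'; python3 g.py w4; python3 -c "
import cv2
im=cv2.imread('pics/w4.png');cv2.imwrite('pics/w4v.png',cv2.resize(im,(800,600),interpolation=cv2.INTER_CUBIC))"
```

```text
clock: 4.4
eef_pos: [526.8, 187.4, 50.3]
tcp_rot: [-3.141, 0.0, 1.548]
contact_force: [0.0, -0.1, 1.4]
opening: 1.004
grasp_force: 0.0
clock: 5.2
eef_pos: [525.8, 143.1, 50.3]
tcp_rot: [-3.142, 0.0, 1.547]
contact_force: [2.1, 2.7, 1.5]
opening: 1.003
grasp_force: 1.3
[525.79460465 143.09359532  50.28582706] [-3.14154789e+00  3.43733938e-05  1.54748209e+00]
```

View pics/w4v.png

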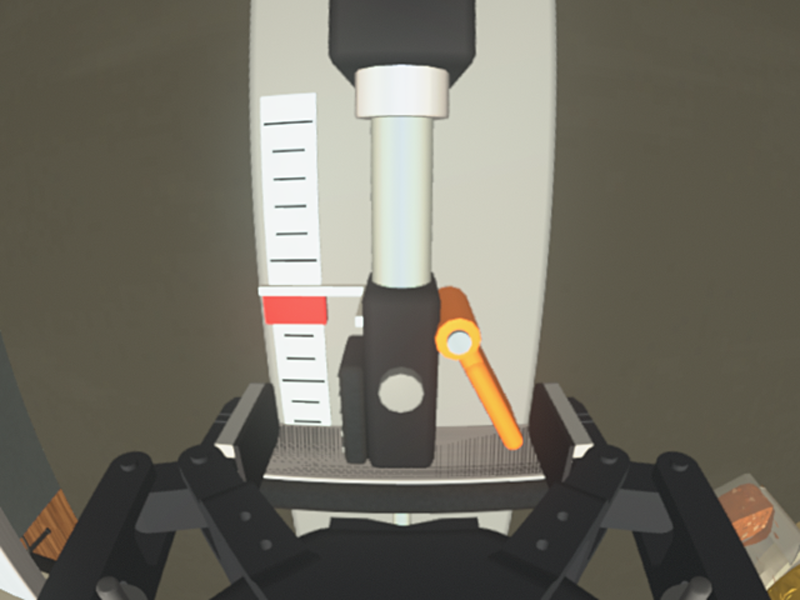

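w4 shows the foot being pushed, with the pointer at y≈291 just short of the mark (y≈296–325, centre (296,310)). The lever is open, its tip at (513,445).

```bash
sed -i "s/w3.pkl/w4.pkl/; s/^for a in .*/for a in [('idx',290,291,23.5),('mark lo',296,296,18),('mark hi',296,324.5,18),('tip',513,445,67),('pin',459,343,67),('footL',265,477,73),('footR',541,477,73)]:Z(*a)/" c.py; python3 c.py
```

```text
idx saddle-axes from TCP: x -34.4 y -39.4
mark lo saddle-axes from TCP: x -30.7 y -38.8
mark hi saddle-axes from TCP: x -19.5 y -39.6
tip saddle-axes from TCP: x -1.4 y 32.3
pin saddle-axes from TCP: x -34.7 y 14.4
footL saddle-axes from TCP: x 6.9 y -40.5
footR saddle-axes from TCP: x 6.8 y 40.7
```

```bash
python3 -m inch '[[-0.003,0,0,0,0,0,-1],[-0.003,0,0,0,0,0,-1],[-0.0025,0,0,0,0,0,-1],[0,0,0,0,0,0,-1],[0,0,0,0,0,0,-1],[0,0,0,0,0,0,-1],[0,0,0,0,0,0,-1]]'; python3 g.py w5; python3 -c "
import cv2
im=cv2.imread('pics/w5.png')[200:300,190:350];cv2.imwrite('pics/w5v.png',cv2.resize(im,(800,500),interpolation=cv2.INTER_CUBIC))"
```

```text
clock: 5.95
eef_pos: [525.5, 134.9, 50.3]
tcp_rot: [-3.142, 0.0, 1.548]
contact_force: [0.0, 2.7, 2.0]
opening: 0.997
grasp_force: 1.4
[525.53758068 134.94631352  50.25349756] [-3.14153042e+00  5.91815884e-05  1.54821513e+00]
```

View pics/w5v.png

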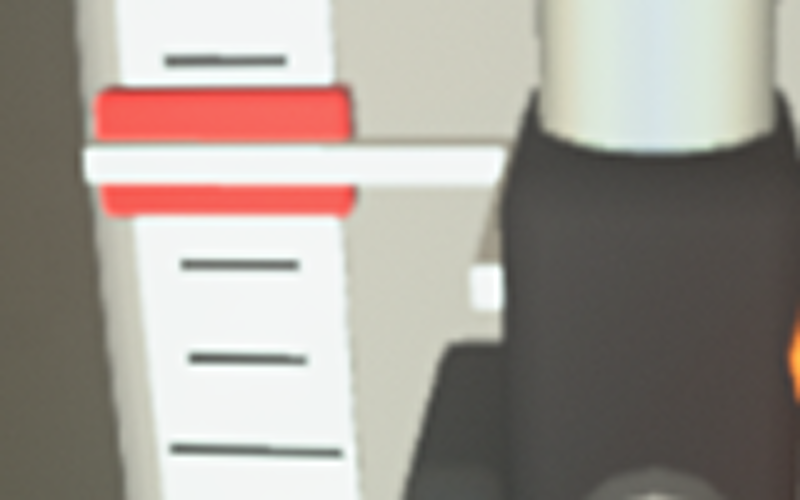

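The pointer crosses the red near its middle (crop y≈165 against mark 88–216). After parallax it is within about 1 mm, and the lever is still open. Now I close gently.

```bash
python3 -m inch '[[0,0,0,0,0,0,-0.6],[0,0,0,0,0,0,-0.4],[0,0,0,0,0,0,-0.2],[0,0,0,0,0,0,-0.1],[0,0,0,0,0,0,-0.1]]' 25; python3 -m inch '[[0,0,0,0,0,0,0],[0,0,0,0,0,0,0.1],[0,0,0,0,0,0,0.2],[0,0,0,0,0,0,0.3],[0,0,0,0,0,0,0.5],[0,0,0,0,0,0,1],[0,0,0,0,0,0,1],[0,0,0,0,0,0,1]]'; python3 g.py w6; python3 -c "
import cv2
im=cv2.imread('pics/w6.png')[180:400,160:480];cv2.imwrite('pics/w6v.png',cv2.resize(im,(800,550),interpolation=cv2.INTER_CUBIC))"
```

```text
clock: 6.5
eef_pos: [525.3, 134.9, 50.2]
tcp_rot: [-3.141, 0.0, 1.548]
contact_force: [-1.6, 3.4, 2.2]
opening: 0.551
grasp_force: 2.1
clock: 7.3
eef_pos: [525.6, 134.9, 50.5]
tcp_rot: [3.141, -0.0, 1.548]
contact_force: [-1.8, 3.2, 4.6]
opening: 0.377
grasp_force: 27.7
[525.60015465 134.94863872  50.47439493] [ 3.14148801e+00 -1.65693851e-04  1.54769624e+00]
```

View pics/w6v.png

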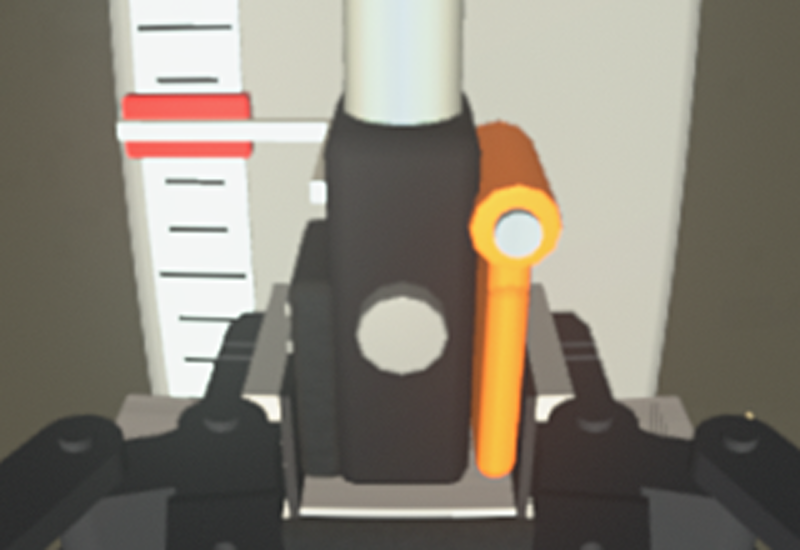

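w6 shows the lever flat between finger and collar (500,380), the other finger on the pad (300,400), and the pointer at y≈130 within the mark at 95–158. I'll hold briefly and hand in.

```bash
python3 -m inch '[[0,0,0,0,0,0,1],[0,0,0,0,0,0,1],[0,0,0,0,0,0,1],[0,0,0,0,0,0,1]]' && python3 -c "
from rig import r
print(r.sign_off())"
```

```text
clock: 7.75
eef_pos: [525.6, 135.0, 50.5]
tcp_rot: [3.141, -0.0, 1.548]
contact_force: [-1.9, 2.7, 4.6]
opening: 0.376
grasp_force: 27.7
the job is handed in; nothing more can be done
None
```

The job is handed in at about 8 s: the leg is held at the red mark to within about 1 mm by camera measurement, with the lever squeezed shut against the pad at about 28 N; `sign_off()` returned no verdict.

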